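# Restock the one-way pack lane

### The job

Restock the one-way lane: take the small striped pack from the bench - the same kind as the one already in the lane - and stand it upright and lengthwise on the lane's open deck, in front of the sprung pawl. Then push it from behind, over the pawl and under the lips of the bay, moving the pack already there ahead of it, until the pawl springs up fully behind it and both packs are held in the bay. Leave the other things on the bench where they are.

Things in the scene. Friction and masses are not known exactly. Their poses are not given: they have to be found in the camera images.
- lane: One-way lane, a grey bed 275 x 90 mm with aluminium walls, fixed to the bench. Origin: at bench height (z = 0) on its centre line, at the gate (tip of the pressed pawl). x is the feed direction (into the bay), y left of it, z up. The bed's top is at z = 14 mm, from x = -135 to 140 mm. At the gate, x = -40 to 8 mm, low cheeks 54 mm apart inside, tops at z = 32 mm.
- lane_deck (a point): Middle of the open end of the bed, on its top: lane x = -92 mm, z = 14 mm; axes as the lane's. The deck is flat and without walls at lane x = -135 to -68 mm. Then a flared mouth at x = -68 to -40 mm, narrowing from 73 to 54 mm inside, 6 mm thick walls with tops at z = 32 mm.
- lane_bay (a point): Middle of the bay's floor: lane x = 71 mm, z = 14 mm. Bay walls 54 mm apart inside, lane x = 8 to 140 mm, up to z = 63 mm; from x = 12 mm on, lips turn in over the bay at z = 63 to 66 mm, leaving a 30 mm slot along the middle, so packs enter only through the gate. End stop at x = 134 mm: two packs fit behind the gate with 10 mm to spare.
- pawl (a joint): Sprung steel pawl in the bed, 18 mm wide, on a cross pin at lane x = -28 mm, z = 12 mm, sloping up towards the bay. 0 = up: tip 11 mm above the bed near lane x = -1 mm; 0.40 rad = level with the bed. A light spring (about 1 N at the tip) lifts it. A pack pushed to +x rides over it; once the pack's rear end is past lane x = 0 it springs up and blocks the return.
- pack_c (a point): Centre (22.5 mm above the underside) of the small white pack with red stripe standing on the bench: full box 50 (x) x 62 (y) x 45 mm high (z), 0.3 kg; the kraft pack near it is larger. Grasp across the 50 mm. In the lane its y axis lies along the lane's x; either end may lead. Pushing two packs takes under 15 N.
- stock_c (a point): Centre of the equal pack (50 x 62 x 45 mm) already in the bay, behind the gate, its y along the lane's x, somewhere between gate and end stop; free to slide along.
- kraft_c (a point): Centre of a brown pack, 60 x 85 x 50 mm, standing on the bench near the small pack; not to be moved.
- coupler_l: Grey pipe coupler 52 x 37 x 37 mm lying on the bench, origin under its centre; not to be moved.

How it is judged:
By the outcome, as a careful person would: the job done as asked, in the order asked, and still so for the second after the job is handed in, with the robot touching nothing.
It also fails if it takes over 54 s, if anything falls off the work surface, if the arm or the gripper's body presses on something with over 40 N, if the wrist force passes 120 N, or if a joint passes its speed limit or range.

### The arm

A 6-joint arm with a two-finger parallel gripper is mounted at the origin on the work surface; the furniture and walls round the work are solid. World frame = base frame: x ahead of the robot, y to its left, z up, the work surface at z = 0. Lengths are in m, angles in rad, forces in N, time in s.
With the tool pointing down it reaches from about 0.25 to 0.725 m from the base axis. Payload 4 kg.
Tool frame: the origin (TCP) lies at the very end of the fingers, on their centre line; the grasp point (between the pads) lies 19 mm behind it; z points along the fingers, y is the line along which they close (so a half turn about z gives the same grasp; the last joint's range is limited). The gripper opens to 85 mm and grips with 20 to 120 N. Pads are 22 mm wide; open, the fingers measure 114 mm over their backs; the gripper's body (76 mm by 85 mm) begins 54 mm behind the grasp point. The pads swing forward as they close: fully open they stand 13 mm farther back than shut.
Start: joints at [-1.107, 0.241, 0.005, 1.335, 0, 1.571], TCP at [0.224, -0.447, 0.231] pointing down, gripper open.
Joint ranges: [-2.72, 2.72], [-1.05, 1.87], [-1.09, 1.28], [-1.99, 2.15], [-1.42, 1.44], [-3.14, 3.14]. Speed limits (rad/s): [2.79, 2.79, 3.14, 3.14, 3.14, 3.14].

### API

Orientations are given as a unit quaternion [x, y, z, w].
In Python, from workcell import bot gives the robot as it stands.
- The arm moves only by the tool carry_out, never from a script. Its argument "increments" is one flat list of numbers, 5 for each row, row after row: the finger opening in cm, from 0 to 8.54, then the shift along the tool's x, y, z in cm, then the turn about the tool's z in rad. A call has exactly 5 rows; each row shifts and turns the commanded pose from where the row before left it, along the tool's axes as they then stand; what a row does not reach is not made up. A row lasts 1/8 s, in which the tool goes at most 62.5 mm and 10.7 degrees, less where a joint would pass 70% of its speed; a pose out of reach is approached as far as the arm can. A call with a gripper value outside its range is refused whole. The fingers move at their own pace and stop on an object; the grip force is fixed at half the most. Time passes only in rows, so rows that do not move let the fingers close, or fill a call up. It gives the time, the measured TCP pose, the force, the opening and the grip force at its end, in the units of the state.
- bot.get_obs(): the state, without advancing time (a new reading comes with each control period).
- bot.camera(name): name is "side" or "top"; returns a dict with "pixels" (400x640x3 uint8, blue, green, red), "range_z" (400x640 float32, m along the optical axis (not along the pixel's ray), 0 where there is no reading), "mtx" (3x3 intrinsics, pixels), "eye" and "attitude" of the camera in the world. Camera axes: x right, y down, z forward; pixel columns grow to the right and rows downward; lengths in m; the calibration is good to about 2 mm. A picture is of the moment at which its call begins.
- bot.job_done(): hands the job in; it is judged then, once.
Trained networks look in a picture, given as the dict that the camera call returned (one of the last four; its "shot" number tells which), for a name from the list of things; names that differ only in an ending like _2 or _b are one class to them, and where a whole thing is asked for, a point or a joint stands for the part that bears it (a point fixed in the world has none). Each returns a list of dicts, best first, with "p" (0 to 1); they miss things now and then, are a little off and sometimes report something else, mostly with a low value. They report only what shows in the picture. A call takes as long as a camera call.
- bot.find_in(picture, name): "xyz" ([x, y, z] in m, in the coordinates of the camera as it stood for that picture, good to about 4 mm: the middle of the surface that is visible of it).
- bot.regions_of(picture, name): "mask" (400x640 bool, what is visible of it).
- bot.place_of(picture, name): "xyz" ([x, y, z] in m, in the coordinates of the camera as it stood for that picture, good to about 4 mm: a listed point, or the origin of a listed thing).
The state is a dict: "clock": time; "joint_pos": joint angles; "joint_vel": joint speeds; "tau": joint torques, N m; "eef_pos": TCP position; "tool_rot": TCP orientation; "ft_force": force on the tool from outside, world axes, zero at the start; "ft_torque": the same for the moment, N m; "grip_width": finger opening in m; "grasp_force": force on a finger pad.
Only numpy, scipy, OpenCV 4.12 (cv2) and the standard library are available. Lean on these libraries where they do the work, as an engineer would, in place of code of your own. Each camera call takes 0.05 s, during which the arm holds its last target. There are 200 camera calls.

## Working session

There is one attempt and no reset: what is moved stays moved. The work goes in short steps, Python scripts to look and compute and a tool call to move; the robot and the scene stay as the last step left them, time stands still between calls to the robot, and variables do not carry over. Pictures are saved under pics/ and viewed, at most 10 in all, crops included, and the job is handed in when it is done.

Besides the shell and the picture viewer there is one more tool, called in YAML: its name, and indented under it one key for each argument. carry_out: Moves the arm, as the interface text tells. Its arguments: {"type":"object","properties":{"increments":{"type":"array","items":{"type":"number"}}},"required":["increments"]}

```bash
mkdir -p pics; ls; cat > h.py <<'E'
import numpy as np, cv2
from scipy.spatial.transform import Rotation as R
from workcell import bot
def rot(a):
    a=np.array(a,float); return R.from_quat(a).as_matrix() if a.size==4 else a.reshape(3,3)
def world(c,p): return rot(c["attitude"])@np.asarray(p,float)+np.array(c["eye"])
def cloud(c,m):
    z=c["range_z"]; v,u=np.nonzero(m&(z>0)); z=z[v,u]; K=np.array(c["mtx"])
    P=np.stack([(u-K[0,2])/K[0,0]*z,(v-K[1,2])/K[1,1]*z,z],1)
    return P@rot(c["attitude"]).T+np.array(c["eye"])
def state():
    s=bot.get_obs(); print("t",s["clock"],"tcp",np.round(s["eef_pos"],4),"q",np.round(s["tool_rot"],4),"F",np.round(s["ft_force"],1),"w",s["grip_width"],s["grasp_force"]); return s
E
cat > a.py <<'E'
from h import *
np.set_printoptions(suppress=True,precision=4)
state()
for n in ["top","side"]:
    c=bot.camera(n); cv2.imwrite(f"pics/{n}1.png",c["pixels"]); print(n,c["eye"],c["attitude"],c["mtx"])
    for k in ["lane","lane_deck","lane_bay","pawl","pack_c","stock_c","kraft_c","coupler_l"]:
        try: print(k,[(round(d["p"],2),world(c,d["xyz"])) for d in bot.place_of(c,k)[:3]])
        except Exception as e: print(k,e)
    for k in ["pack_c","lane","kraft_c"]:
        for d in bot.regions_of(c,k)[:2]:
            m=np.array(d["mask"]); P=cloud(c,m); v,u=np.nonzero(m)
            if not len(P): continue
            zt=np.percentile(P[:,2],95); T=P[abs(P[:,2]-zt)<.006]
            print("  reg",k,round(d["p"],2),m.sum(),"px",u.mean(),v.mean(),"ztop",zt,cv2.minAreaRect((T[:,:2]*1000).astype(np.float32)))
E
python3 a.py
```

```text
pics
t 0.0 tcp [ 0.2234 -0.4466  0.2304] q [ 0.9732  0.2298 -0.0002 -0.001 ] F [0.8 0.  0.2] w 0.08527893767778677 0.0
top [ 0.3437 -0.0977  0.9648] [ 0.7103 -0.7025  0.0243 -0.0366] [[383.6125   0.     313.322 ]
 [  0.     383.6125 206.6275]
 [  0.       0.       1.    ]]
lane [(0.89, array([ 0.4508,  0.0938, -0.0023]))]
lane_deck [(0.91, array([0.4623, 0.0037, 0.0178]))]
lane_bay [(0.56, array([0.4376, 0.1679, 0.0133])), (0.35, array([0.4583, 0.0043, 0.019 ]))]
pawl it knows: coupler, kraft, lane, lane_bay, lane_deck, pack, stock
pack_c [(0.98, array([ 0.4417, -0.4007,  0.0233])), (0.48, array([ 0.3521, -0.303 , -0.001 ]))]
stock_c [(0.88, array([0.4401, 0.1343, 0.0346]))]
kraft_c []
coupler_l [(0.54, array([ 0.3497, -0.3038,  0.0019])), (0.52, array([0.4464, 0.1319, 0.0358]))]
  reg pack_c 0.69 682 px 444.8856304985337 200.2624633431085 ztop 0.04877656588387576 ((443.37908935546875, -401.8731689453125), (49.76534652709961, 64.26191711425781), 19.247169494628906)
  reg pack_c 0.18 3664 px 241.55731441048036 197.15720524017468 ztop 0.06856382869901685 ((438.96832275390625, 168.13079
[... 1176 characters left out ...]
, array([ 0.46  , -0.2194,  0.0274]))]
coupler_l [(0.56, array([ 0.3525, -0.3053,  0.004 ])), (0.23, array([0.448 , 0.0899, 0.0059]))]
  reg pack_c 0.96 387 px 360.6434108527132 168.90439276485787 ztop 0.04800987872259152 ((441.667724609375, -399.1763000488281), (49.31352615356445, 65.64055633544922), 18.99955940246582)
  reg lane 0.64 3447 px 242.78299970989266 245.63185378590077 ztop 0.06780151766794498 ((438.2178649902344, 170.06723022460938), (68.30224609375, 133.66116333007812), 8.030672073364258)
  reg kraft_c 0.63 796 px 323.15829145728645 188.11180904522612 ztop 0.052828782214635245 ((457.4664001464844, -214.3429412841797), (61.600101470947266, 91.06057739257812), 12.818456649780273)
```

View pics/top1.png

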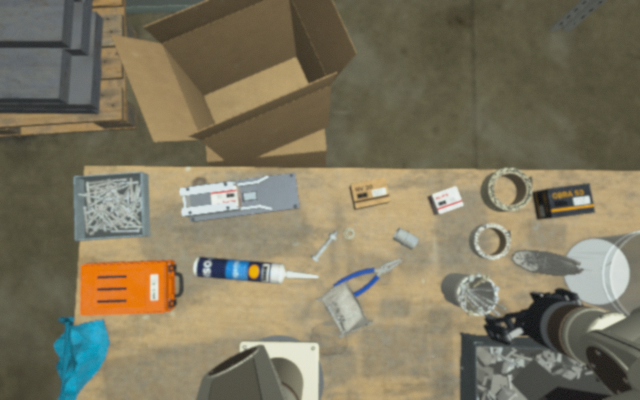

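View pics/side1.png

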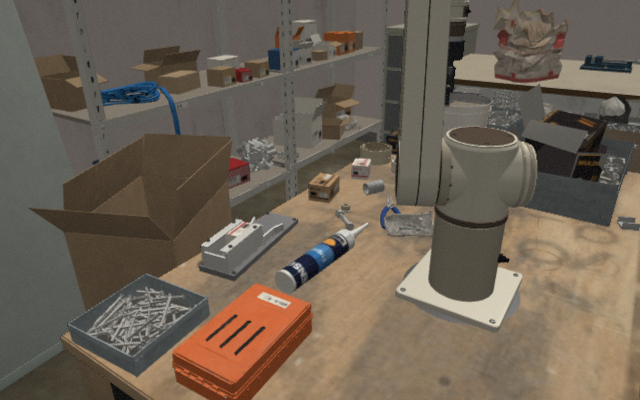

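The top view shows the pack at px (445,200), the kraft pack at (369,194), the lane bay at (242,197) and its deck near (290,192). The side view agrees. The lane's feed direction points at about 98° in the world, its origin is near (0.449, 0.096), and the pack's 50 mm axis is at 19°.

carry_out:
  increments: [8.5, 4.33, 1.14, 0.8, 0, 8.5, 4.33, 1.14, 0.8, 0, 8.5, 4.33, 1.14, 0.8, 0, 8.5, 4.33, 1.14, 0.8, 0, 8.5, 4.33, 1.14, 0.8, 0]

```text
clock: 1.72
eef_pos: [0.4442, -0.401, 0.191]
tool_rot: [0.973, 0.23, -0.0, 0.0]
ft_force: [-0.5, -1.3, 0.3]
grip_width: 0.0849
grasp_force: 0.0
```

carry_out:
  increments: [8.5, 0, 0, 0, -0.18, 8.5, 0, 0, 0, -0.18, 8.5, 0, 0, 0, -0.18, 8.5, 0, 0, 0, -0.18, 8.5, 0, 0, 0, -0.18]

```text
clock: 2.35
eef_pos: [0.4428, -0.4013, 0.1912]
tool_rot: [0.774, 0.633, -0.0, -0.0]
ft_force: [-0.6, 0.1, -0.0]
grip_width: 0.0847
grasp_force: 0.0
```

carry_out:
  increments: [8.5, 0, 0, 0, -0.18, 8.5, 0, 0, 0, -0.18, 8.5, 0, 0, 0, -0.18, 8.5, 0, 0, 0, 0, 8.5, 0, 0, 0, 0]

```text
clock: 2.98
eef_pos: [0.4428, -0.4013, 0.1913]
tool_rot: [0.581, 0.814, 0.0, -0.0]
ft_force: [0.5, 0.3, 0.5]
grip_width: 0.0853
grasp_force: 0.0
```

```bash
cat >> h.py <<'E'
def go(p,yaw_y):
    "tool-frame delta (cm) and turn to bring TCP to p with tool y at yaw_y deg"
    s=state(); M=rot(s["tool_rot"]); a=np.degrees(np.arctan2(M[1,1],M[0,1]))
    d=M.T@(np.array(p)-s["eef_pos"])*100
    t=-np.radians((yaw_y-a+90)%180-90)
    print("yaw",round(a,2),"delta cm",np.round(d,2),"turn",round(t,3)); return d,t
def rect(c,k,lo=None):
    for d in bot.regions_of(c,k)[:2]:
        m=np.array(d["mask"]); P=cloud(c,m); zt=np.percentile(P[:,2],90); T=P[abs(P[:,2]-zt)<.006]
        print(k,round(d["p"],2),m.sum(),"ztop",round(zt,4),cv2.minAreaRect((T[:,:2]*1000).astype(np.float32)))
E
cat > b.py <<'E'
from h import *
go([.4425,-.4005,.02],19.1)
for n in ["top","side"]:
    c=bot.camera(n); rect(c,"pack_c"); cv2.imwrite(f"pics/{n}2.png",c["pixels"][100:300,300:560] if n=="top" else c["pixels"][80:280,240:500])
E
python3 b.py; cd pics; python3 -c "
import cv2,numpy as np
a=np.hstack([cv2.imread('top2.png'),cv2.imread('side2.png')]);cv2.imwrite('m2.png',cv2.resize(a,(780,300)))"
```

```text
t 2.975 tcp [ 0.4428 -0.4013  0.1913] q [ 0.5811  0.8138  0.     -0.    ] F [0.5 0.3 0.5] w 0.08525587375300894 0.0
yaw 18.94 delta cm [ 8.000e-02 -1.000e-02  1.713e+01] turn -0.003
pack_c 0.72 584 ztop 0.0485 ((443.5619812011719, -401.740234375), (48.98714065551758, 63.071678161621094), 19.410615921020508)
pack_c 0.89 399 ztop 0.0475 ((442.60546875, -400.83380126953125), (48.73196792602539, 72.05389404296875), 19.72528839111328)
```

View pics/m2.png

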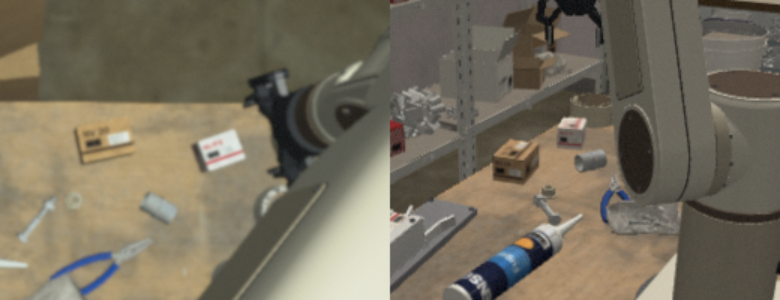

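The crop shows the gripper directly over the pack once parallax is allowed for, with the kraft pack and coupler clear of it. Descending to grasp.

carry_out:
  increments: [8.5, 0.08, 0, 5, 0, 8.5, 0, 0, 5, 0, 8.5, 0, 0, 4, 0, 8.5, 0, 0, 3, 0, 8.5, 0, 0, 1.1, 0]

```text
clock: 3.8
eef_pos: [0.4413, -0.3994, 0.0081]
tool_rot: [0.58, 0.814, 0.0, -0.002]
ft_force: [0.2, -0.3, -0.0]
grip_width: 0.0849
grasp_force: 0.0
```

carry_out:
  increments: [8.5, 0, 0, 0, 0, 4.5, 0, 0, 0, 0, 4.5, 0, 0, 0, 0, 4.5, 0, 0, 0, 0, 4.5, 0, 0, 0, 0]

```text
clock: 4.42
eef_pos: [0.4436, -0.4016, 0.0122]
tool_rot: [0.58, 0.814, -0.0, 0.002]
ft_force: [0.0, 0.1, 6.1]
grip_width: 0.0492
grasp_force: 64.4
```

carry_out:
  increments: [4.5, 0, 0, -1.5, 0, 4.5, 0, 0, -3, 0, 4.5, 0, 0, -4, 0, 4.5, 0, 0, -4, 0, 4.5, 0, 0, -2.5, 0]

```text
clock: 5.05
eef_pos: [0.4428, -0.4008, 0.163]
tool_rot: [0.58, 0.815, -0.0, 0.001]
ft_force: [1.1, -0.5, -2.9]
grip_width: 0.0492
grasp_force: 63.5
```

```bash
cat > c.py <<'E'
from h import *
go([.4615,.0045,.16],7.95)
E
python3 c.py
```

```text
t 5.05 tcp [ 0.4428 -0.4008  0.163 ] q [ 5.801e-01  8.145e-01 -1.000e-04  1.100e-03] F [ 1.1 -0.5 -2.9] w 0.049211136900994684 63.522573709487915
yaw 19.08 delta cm [37.69 15.01  0.25] turn 0.194
```

carry_out:
  increments: [4.5, 3, 1.2, 0, 0, 4.5, 4.5, 1.8, 0, 0, 4.5, 5, 2, 0, 0, 4.5, 5, 2, 0, 0, 4.5, 5, 2, 0, 0]

```text
clock: 5.68
eef_pos: [0.4534, -0.1567, 0.1606]
tool_rot: [0.58, 0.814, 0.0, -0.0]
ft_force: [1.5, 0.0, -2.8]
grip_width: 0.0489
grasp_force: 63.5
```

carry_out:
  increments: [4.5, 5, 2, 0, 0, 4.5, 5, 2, 0, 0, 4.5, 4, 1.6, 0, 0, 4.5, 1.2, 0.4, 0, 0.1, 4.5, 0, 0, 0, 0.094]

```text
clock: 6.3
eef_pos: [0.4604, 0.0063, 0.1606]
tool_rot: [0.656, 0.754, -0.0, -0.0]
ft_force: [-0.6, 0.8, -2.3]
grip_width: 0.0492
grasp_force: 63.6
```

carry_out:
  increments: [4.5, 0, 0, 2, 0, 4.5, 0, 0, 2, 0, 4.5, 0, 0, 1, 0, 4.5, 0, 0, 0, 0, 4.5, 0, 0, 0, 0]

```text
clock: 6.92
eef_pos: [0.4616, 0.0047, 0.1111]
tool_rot: [0.656, 0.754, 0.0, 0.0]
ft_force: [-0.2, -0.7, -1.9]
grip_width: 0.0491
grasp_force: 63.5
```

```bash
cat > d.py <<'E'
from h import *
go([.4615,.0045,.10],7.95)
for n in ["top","side"]:
    c=bot.camera(n)
    for k in ["lane","pack_c","lane_deck"]:
        for d in bot.place_of(c,k)[:2]: print(n,k,round(d["p"],2),np.round(world(c,d["xyz"]),4))
    rect(c,"lane")
    K=np.array(c["mtx"]); u,v,_=K@(rot(c["attitude"]).T@(np.array([.455,.03,.05])-c["eye"])); w=(rot(c["attitude"]).T@(np.array([.455,.03,.05])-c["eye"]))[2]
    u,v=int(u/w),int(v/w); print(n,u,v)
    cv2.imwrite(f"pics/{n}3.png",cv2.resize(c["pixels"][max(v-75,0):v+75,max(u-95,0):u+95],(390,308)))
cv2.imwrite("pics/m3.png",np.hstack([cv2.imread("pics/top3.png"),cv2.imread("pics/side3.png")]))
E
python3 d.py
```

```text
t 6.925 tcp [0.4616 0.0047 0.1111] q [6.563e-01 7.545e-01 4.000e-04 4.000e-04] F [-0.2 -0.7 -1.9] w 0.0490921137514711 63.49941372871399
yaw 7.96 delta cm [-0.02 -0.02  1.11] turn 0.0
top pack_c 0.69 [0.4625 0.0069 0.1233]
top lane_deck 0.68 [0.4617 0.0013 0.0192]
lane 0.97 452 ztop 0.0184 ((464.3668212890625, -16.9327392578125), (89.12313079833984, 45.65639877319336), 7.640039920806885)
top 267 192
side lane 0.94 [0.4484 0.0946 0.0071]
side pack_c 0.66 [0.465  0.0097 0.1215]
side pack_c 0.66 [0.464  0.0098 0.0163]
side lane_deck 0.96 [0.4652 0.0085 0.0151]
lane 0.95 3382 ztop 0.067 ((437.6857604980469, 170.46337890625), (67.35411071777344, 132.68466186523438), 8.143961906433105)
side 268 214
```

View pics/m3.png

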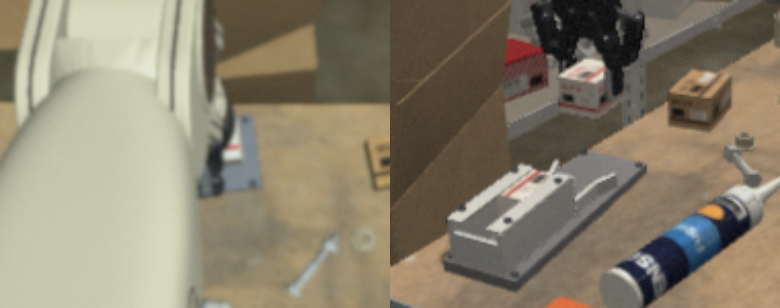

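The side view shows the pack held upright over the deck, well clear of the walls. The lateral fit is good, so I am lowering it.

carry_out:
  increments: [4.5, 0, 0, 2.5, 0, 4.5, 0, 0, 3, 0, 4.5, 0, 0, 1.9, 0, 4.5, 0, 0, 0.7, 0, 4.5, 0, 0, 0.2, 0]

```text
clock: 8.05
eef_pos: [0.4612, 0.0048, 0.0273]
tool_rot: [0.656, 0.755, -0.0, -0.0]
ft_force: [-0.2, 0.1, -2.0]
grip_width: 0.0491
grasp_force: 63.5
```

carry_out:
  increments: [4.5, 0, 0, 0.1, 0, 4.5, 0, 0, 0, 0, 4.5, 0, 0, 0, 0, 4.5, 0, 0, 0, 0, 4.5, 0, 0, 0, 0]

```text
clock: 8.68
eef_pos: [0.4611, 0.0048, 0.0264]
tool_rot: [0.656, 0.755, 0.0, 0.0]
ft_force: [-0.1, 0.0, -3.1]
grip_width: 0.0493
grasp_force: 63.5
```

Not yet in contact. Creeping down further.

carry_out:
  increments: [4.5, 0, 0, 0.1, 0, 4.5, 0, 0, 0.05, 0, 4.5, 0, 0, 0, 0, 4.5, 0, 0, 0, 0, 4.5, 0, 0, 0, 0]

```text
clock: 9.3
eef_pos: [0.4612, 0.0048, 0.0261]
tool_rot: [0.656, 0.755, 0.0, 0.0]
ft_force: [-4.8, 1.2, 9.1]
grip_width: 0.0495
grasp_force: 64.9
```

carry_out:
  increments: [6.0, 0, 0, -0.1, 0, 7.5, 0, 0, 0, 0, 8.5, 0, 0, 0, 0, 8.5, 0, 0, 0, 0, 8.5, 0, 0, 0, 0]

```text
clock: 9.93
eef_pos: [0.461, 0.0048, 0.0257]
tool_rot: [0.656, 0.755, -0.0, -0.0]
ft_force: [-0.3, 0.3, 0.5]
grip_width: 0.0852
grasp_force: 0.0
```

carry_out:
  increments: [8.5, 0, 0, -2, 0, 8.5, 0, 0, -3.5, 0, 8.5, 0, 0, -3.5, 0, 8.5, 0, 0, -1, 0, 8.5, 0, 0, 0, 0]

```text
clock: 10.55
eef_pos: [0.4614, 0.0048, 0.1259]
tool_rot: [0.656, 0.755, 0.0, 0.0]
ft_force: [0.2, -0.4, -1.2]
grip_width: 0.0852
grasp_force: 0.0
```

carry_out:
  increments: [0, -3, 0, 0, 0, 0, -3, 0, 0, 0, 0, -1, 0, 0, 0, 0, 0, 0, 0, 0, 0, 0, 0, 0, 0]

```text
clock: 11.18
eef_pos: [0.4702, -0.0639, 0.1252]
tool_rot: [0.656, 0.755, -0.0, -0.001]
ft_force: [-0.8, 0.1, -0.0]
grip_width: 0.0
grasp_force: 0.0
```

```bash
cat > e.py <<'E'
from h import *
go([.4615,.0045,.10],7.95)
o=np.array([.4488,.0956]); d=np.array([np.cos(np.radians(97.95)),np.sin(np.radians(97.95))]); l=np.array([-d[1],d[0]])
for n in ["top","side"]:
    c=bot.camera(n)
    for k in ["pack_c","stock_c"]:
        for q in bot.place_of(c,k)[:3]:
            w=world(c,q["xyz"]); print(n,k,round(q["p"],2),np.round(w,4),"lane",np.round([(w[:2]-o)@d,(w[:2]-o)@l],4))
    rect(c,"pack_c")
    cv2.imwrite(f"pics/{n}4.png",cv2.resize(c["pixels"][117:267,172:362] if n=="top" else c["pixels"][140:290,190:380],(390,308)))
cv2.imwrite("pics/m4.png",np.hstack([cv2.imread("pics/top4.png"),cv2.imread("pics/side4.png")]))
E
python3 e.py
```

```text
t 11.175 tcp [ 0.4702 -0.0639  0.1252] q [ 6.561e-01  7.547e-01 -2.000e-04 -7.000e-04] F [-0.8  0.1 -0. ] w 5.5383378249798706e-06 0.0
yaw 8.0 delta cm [6.89 0.09 2.53] turn 0.001
top stock_c 0.44 [0.4439 0.1318 0.0357] lane [ 0.0366 -0.0001]
side pack_c 0.79 [0.4646 0.0054 0.04  ] lane [-0.0915 -0.0032]
side stock_c 0.72 [0.4447 0.1312 0.0391] lane [ 0.0359 -0.0009]
pack_c 0.81 719 ztop 0.0612 ((454.728271484375, 39.84060287475586), (54.0497932434082, 139.11285400390625), 11.572547912597656)
```

View pics/m4.png

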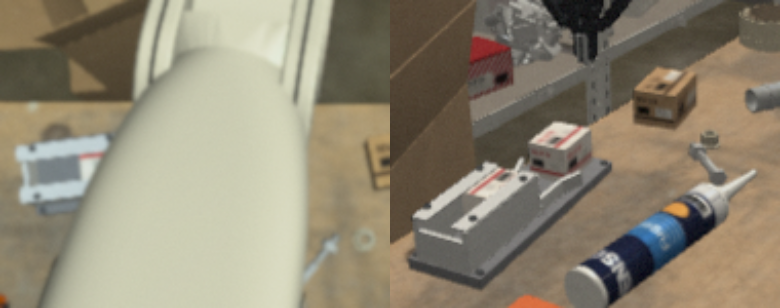

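The side view shows the pack upright and lengthwise on the deck, at about (565,145) in the crop. The closed fingers are behind it. Lowering to push height, with the tips above the walls and the pawl.

carry_out:
  increments: [0, 0, 0.08, 3, 0, 0, 0, 0, 3, 0, 0, 0, 0, 2.2, 0, 0, 0, 0, 0.9, 0, 0, 0, 0, 0, 0]

```text
clock: 12.2
eef_pos: [0.4713, -0.0644, 0.0346]
tool_rot: [0.656, 0.755, -0.0, -0.0]
ft_force: [0.5, -0.4, 0.4]
grip_width: -0.0001
grasp_force: 0.0
```

carry_out:
  increments: [0, 1, 0, 0, 0, 0, 0.8, 0, 0, 0, 0, 0.6, 0, 0, 0, 0, 0.6, 0, 0, 0, 0, 0.6, 0, 0, 0]

```text
clock: 12.82
eef_pos: [0.4671, -0.029, 0.0352]
tool_rot: [0.656, 0.754, -0.0, 0.001]
ft_force: [0.7, -3.2, 2.4]
grip_width: -0.0002
grasp_force: 1.6
```

carry_out:
  increments: [0, 0.8, 0, 0, 0, 0, 0.8, 0, 0, 0, 0, 0.8, 0, 0, 0, 0, 0.8, 0, 0, 0, 0, 0.8, 0, 0, 0]

```text
clock: 13.45
eef_pos: [0.4609, 0.0114, 0.0348]
tool_rot: [0.656, 0.754, 0.0, -0.0]
ft_force: [0.6, -4.2, 2.3]
grip_width: -0.0001
grasp_force: 1.8
```

```bash
sed -i 's/m4/m5/;s/"pics\/m4/"pics\/m5/' e.py; cat >> e.py <<'E'
s=bot.get_obs(); w=np.array(s["eef_pos"]); print("TCP lane",(w[:2]-o)@d,(w[:2]-o)@l,w[2])
E
python3 e.py
```

```text
t 13.45 tcp [0.4609 0.0114 0.0348] q [ 6.563e-01  7.545e-01  0.000e+00 -1.000e-04] F [ 0.6 -4.2  2.3] w -0.0001378202480542891 1.8191766925156116
yaw 7.96 delta cm [-0.69 -0.03 -6.52] turn 0.0
side pack_c 0.96 [0.4567 0.0558 0.0389] lane [-0.0406 -0.0023]
side stock_c 0.69 [0.4457 0.0946 0.0041] lane [-0.0006  0.0032]
side stock_c 0.55 [0.4421 0.1307 0.0372] lane [0.0357 0.0018]
pack_c 0.9 525 ztop 0.0617 ((452.162353515625, 64.044677734375), (55.07334899902344, 88.7147216796875), 12.54165267944336)
TCP lane -0.08536343666821175 5.984198975177973e-05 0.03444611710808568
```

carry_out:
  increments: [0, 0.8, 0, 0, 0, 0, 0.8, 0, 0, 0, 0, 0.8, 0, 0, 0, 0, 0.8, 0, 0, 0, 0, 0.8, 0, 0, 0]

```text
clock: 14.48
eef_pos: [0.4553, 0.0508, 0.0347]
tool_rot: [0.656, 0.755, -0.0, 0.0]
ft_force: [0.9, -3.7, -1.4]
grip_width: -0.0002
grasp_force: 1.6
```

carry_out:
  increments: [0, 0.6, 0, 0, 0, 0, 0.6, 0, 0, 0, 0, 0.6, 0, 0, 0, 0, 0.6, 0, 0, 0, 0, 0.5, 0, 0, 0]

```text
clock: 15.1
eef_pos: [0.4514, 0.0795, 0.0348]
tool_rot: [0.656, 0.755, -0.0, 0.0]
ft_force: [1.4, -3.6, -1.2]
grip_width: 0.0003
grasp_force: 1.7
```

```bash
python3 e.py
```

```text
t 15.1 tcp [0.4514 0.0795 0.0348] q [ 6.563e-01  7.545e-01 -1.000e-04  0.000e+00] F [ 1.4 -3.6 -1.2] w 0.0002725403578496322 1.7417479521827772
yaw 7.97 delta cm [-7.57 -0.04 -6.52] turn 0.0
pack_c 0.33 311 ztop 0.0373 ((350.8081359863281, -305.1012878417969), (49.45539855957031, 27.96477508544922), 60.205467224121094)
side pack_c 0.46 [0.4475 0.1258 0.0384] lane [ 0.0301 -0.0029]
side stock_c 0.7 [0.4346 0.1843 0.0407] lane [0.0898 0.0018]
pack_c 0.72 163 ztop 0.0619 ((447.0282287597656, 119.04742431640625), (36.922515869140625, 65.24444580078125), 12.915279388427734)
TCP lane -0.016332770312737232 -0.0005784942947872165 0.034940052436686034
```

View pics/m5.png

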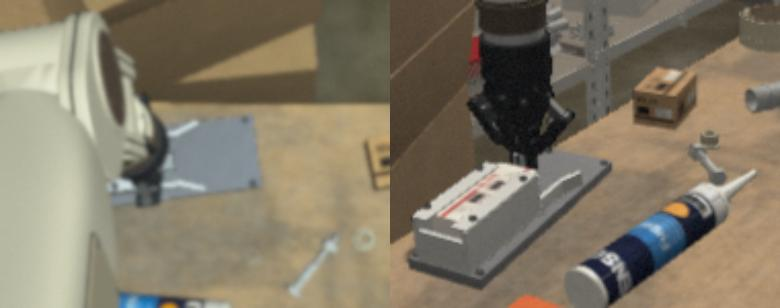

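Both packs are in the bay, with the new pack's rear end almost at the gate. A few more millimetres are needed.

carry_out:
  increments: [0, 0.3, 0, 0, 0, 0, 0.3, 0, 0, 0, 0, 0.2, 0, 0, 0, 0, 0, 0, 0, 0, 0, 0, 0, 0, 0]

```text
clock: 16.12
eef_pos: [0.4505, 0.087, 0.0349]
tool_rot: [0.656, 0.754, 0.0, 0.0]
ft_force: [0.6, -4.9, 2.0]
grip_width: -0.0002
grasp_force: 2.4
```

```bash
python3 e.py
```

```text
t 16.125 tcp [0.4505 0.087  0.0349] q [6.563e-01 7.545e-01 0.000e+00 2.000e-04] F [ 0.6 -4.9  2. ] w -0.0002420929967963346 2.363865226507187
yaw 7.96 delta cm [-8.32 -0.05 -6.51] turn 0.0
top pack_c 0.2 [ 0.4588 -0.2149  0.0257] lane [-0.3089  0.033 ]
top stock_c 0.73 [ 0.4577 -0.2166  0.0227] lane [-0.3104  0.0343]
top stock_c 0.47 [ 0.4484  0.0936 -0.0008] lane [-0.0019  0.0006]
side pack_c 0.5 [0.4447 0.1338 0.0384] lane [ 0.0384 -0.0012]
side stock_c 0.77 [0.435  0.19   0.0396] lane [0.0953 0.0006]
pack_c 0.5 235 ztop 0.0366 ((347.3705139160156, -301.52386474609375), (53.79605484008789, 26.382837295532227), 60.8011360168457)
pack_c 0.49 159 ztop 0.0619 ((450.2614440917969, 128.545654296875), (30.452293395996094, 60.23065948486328), 8.20345401763916)
TCP lane -0.008785162698397153 -0.0005294212950078104 0.03492945544333774
```

carry_out:
  increments: [0, 0.1, 0, 0, 0, 0, 0.1, 0, 0, 0, 0, 0, 0, 0, 0, 0, 0, 0, 0, 0, 0, 0, 0, 0, 0]

```text
clock: 17.15
eef_pos: [0.4502, 0.0888, 0.0349]
tool_rot: [0.656, 0.754, -0.0, 0.0]
ft_force: [0.8, -6.0, 2.0]
grip_width: -0.0004
grasp_force: 2.8
```

carry_out:
  increments: [0, -1, 0, 0, 0, 0, -1.5, 0, 0, 0, 0, 0, 0, -3, 0, 0, 0, 0, -5, 0, 0, 0, 0, -5, 0]

```text
clock: 17.77
eef_pos: [0.4529, 0.0638, 0.1657]
tool_rot: [0.657, 0.754, -0.0, -0.001]
ft_force: [1.0, -0.9, -0.2]
grip_width: 0.0002
grasp_force: 0.0
```

carry_out:
  increments: [0, -4, 0, -3, 0, 0, -6, 0, 0, 0, 0, -6, 0, 0, 0, 0, -6, 0, 0, 0, 0, -6, 0, 0, 0]

```text
clock: 18.4
eef_pos: [0.492, -0.2152, 0.1946]
tool_rot: [0.656, 0.754, 0.001, -0.0]
ft_force: [1.4, 0.5, -0.4]
grip_width: 0.0001
grasp_force: 0.0
```

```bash
cat >> e.py <<'E'
c=bot.camera("top"); P=cloud(c,np.ones((400,640),bool)); r=P[:,:2]-o; X=np.c_[r@d,r@l,P[:,2]]*1000
for a in range(-50,140,4):
    m=(X[:,0]>=a)&(X[:,0]<a+4)&(abs(X[:,1])<7)
    if m.any(): print((a,round(float(np.median(X[m,2])),1)),end=" ")
cv2.imwrite("pics/t6.png",cv2.resize(c["pixels"][157:237,170:310],(700,400),interpolation=cv2.INTER_CUBIC))
E
python3 e.py
```

```text
t 18.4 tcp [ 0.492  -0.2152  0.1946] q [ 6.564e-01  7.544e-01  7.000e-04 -3.000e-04] F [ 1.4  0.5 -0.4] w 7.888791100674937e-05 0.0
yaw 7.94 delta cm [22.17  0.    9.49] turn -0.0
top pack_c 0.71 [0.4415 0.1338 0.0409] lane [0.0389 0.0019]
top stock_c 0.86 [0.4339 0.1897 0.037 ] lane [0.0953 0.0017]
pack_c 0.68 429 ztop 0.0624 ((442.17510986328125, 128.56793212890625), (50.84111404418945, 62.227996826171875), 9.400278091430664)
side pack_c 0.72 [0.446  0.135  0.0394] lane [ 0.0394 -0.0027]
side stock_c 0.68 [0.4347 0.189  0.0376] lane [0.0944 0.0011]
pack_c 0.7 752 ztop 0.0523 ((457.226806640625, -215.47047424316406), (60.31058883666992, 90.56092834472656), 11.869189262390137)
pack_c 0.6 171 ztop 0.0616 ((446.5677490234375, 131.52081298828125), (36.94457244873047, 61.58774185180664), 6.289345741271973)
TCP lane -0.31039844456829113 -0.0003855225173729006 0.19476028370397447
(-50, 16.7) (-46, 14.3) (-42, 15.0) (-38, 15.8) (-34, 13.6) (-30, 16.5) (-26, 17.8) (-22, 18.7) (-18, 21.3) (-14, 22.3) (-10, 22.9) (-6, 25.8) (-2, 5.3) (2, 37.2) (6, 61.7) (10, 60.9) (14, 61.1) (18, 61.4) (22, 60.4) (26, 59.3) (30, 61.5) (34, 60.9) (38, 60.6) (42, 61.5) (46, 59.4) (50, 60.8) (54, 61.3) (58, 60.5) (62, 59.8) (66, 61.2) (70, 60.1) (74, 59.8) (78, 61.1) (82, 61.0) (86, 61.4) (90, 59.8) (94, 59.4) (98, 61.2) (102, 61.2) (106, 60.4) (110, 60.7) (114, 60.1) (118, 60.1) (122, 60.4) (126, 59.5) (130, 47.4) (134, 50.3) (138, 49.5)
```

View pics/t6.png

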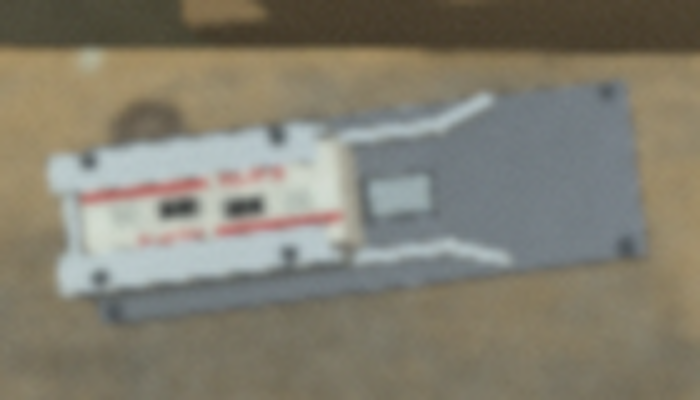

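The top view shows both packs end to end in the bay, from px (80,200) to (345,190), with a clear gap to the pawl at (400,195). The depth profile rises along the pawl to about 11 mm above the bed at its tip, so it is fully up. The arm is clear.

```bash
python3 -c "
from workcell import bot
print(bot.job_done())"
```

```text
the job is handed in; nothing more can be done
None
```

I placed the small striped pack in the lane and pushed it over the pawl; both packs are now in the bay with the pawl fully up behind them, the arm clear, and the job handed in at about 18.5 s of 54 s (no verdict came back).

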